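Seat a bracket in a tilted nest and close the pusher

ROBOT

A 6-joint arm with a two-finger parallel gripper is mounted at the origin on the work surface. World frame = base frame: x ahead of the robot, y to its left, z up, the work surface at z = 0. Lengths are in mm, angles in rad, forces in N, time in s.
With the tool pointing down it reaches from about 400 to 925 mm from the base axis. Payload 12.5 kg.
Tool frame: the origin (TCP) lies midway between the tips of the shut fingers; the grasp point (between the pads) lies 19 mm behind it; z points along the fingers, y is the direction in which the jaws open and shut (so a half turn about z gives the same grasp; the last joint's range is limited). The gripper opens to 95 mm and grips with 3 to 60 N. Pads are 20 mm wide; open, the fingers measure 119 mm over their backs; the gripper's body (75 mm by 180 mm) begins 59 mm behind the grasp point.
Start: joints at [1.086, 0.491, 1.559, -0, 1.092, -0.106], TCP at [231.114, 580.718, 214.661] pointing down, gripper open.
Joint ranges: [-3.1, 3.1], [-0.84, 2.19], [0.05, 2.79], [-1.13, 4.28], [0.06, 2.93], [-2.69, 2.69]. Speed limits (rad/s): [2.22, 2.22, 2.79, 3.14, 3.14, 3.14].

INTERFACE

Orientations are given as [roll, pitch, yaw] about the fixed x, y, z axes, in that order (R = Rz(yaw) Ry(pitch) Rx(roll)).
In Python, from cell import * gives the robot as it stands. The module is installed in compiled form; this text tells all that it offers.
- The arm moves only by the tool carry_out, never from a script. Its argument "moves" is a list of rows, each an object of numbers: "dx", "dy", "dz": the shift along the tool's x, y, z in m; "twist": the turn about the tool's z in degrees. A call has 1 to 5 rows; each row is the pose to reach, as a shift and turn from the pose commanded when the call began, along the tool's axes at that moment; what a row does not reach only later rows make up. A row lasts 1/10 s, in which the tool goes at most 50 mm and 8.59 degrees, less where a joint would pass 70% of its speed; a pose out of reach is approached as far as the arm can. A call with a gripper value outside its range is refused whole. "grip" is the finger opening in m, from 0 to 0.0951, set as the call begins (left out, the last holds). The fingers move at their own pace and stop on an object; the grip force is fixed at half the most. Time passes only in rows, so rows that repeat a pose let the fingers close. It gives the time, the measured TCP pose, the force and the opening at its end, in the units of the state.
- state(): the state, without advancing time (a new reading comes with each control period).
- read_camera(name): name is "side" or "top" or "wrist"; returns (picture, depth): 400x640x3 uint8, red, green, blue; 400x640 float32, mm along the optical axis (not along the pixel's ray), 0 where there is no reading.
- camera_info(name): a dict with "mtx" (3x3 intrinsics, pixels), "R" (3x3) and "t" (3): a world point X has camera coordinates R X + t. Camera axes: x right, y down, z forward; pixel columns grow to the right and rows downward; lengths in mm; the calibration is good to about 2 mm. The wrist camera is an equidistant fisheye: a pixel r from the principal point sees the ray r / f radians off the axis. A picture is of the moment at which its call begins: read the wrist's pose just before it. camera_info takes no time and is no camera call; for the wrist camera it gives the pose at the moment of the call.
- job_done(): hands the job in, once; it reports no verdict.
The state is a dict: "t": time; "joints": joint angles; "qvel": joint speeds; "tau": joint torques, N m; "eef_pos": TCP position; "tcp_rot": TCP orientation; "ft_force": force on the tool from outside, world axes, zero at the start; "moment": the same for the moment, N m; "opening": opening from 0.0 (shut) to 1.0 (fully open).
Only numpy, scipy, OpenCV 4.12 (cv2) and the standard library are available. Lean on these libraries where they do the work, as an engineer would, in place of code of your own. Each camera call takes 0.05 s, during which the arm holds its last target. There are 200 camera calls.

TASK

Pick up the aluminium bracket by its upright web and lay it flat on the tilted plate with a light touch (under 15 N), its long sides along the side fence and at least 20 mm clear of both fences, and only once it rests on the plate let go, so that it slides down by its own weight into the corner of the two fences. Then slide the pusher against the bracket's end and press it firmly for a moment, with about 8 N on the bracket (never more than 20 N), so that the bracket is home against both fences, and leave the pusher resting against it. Leave the other things on the bench alone.

Things in the scene. Friction and masses are not known exactly. Their poses are not given: they have to be found in the camera images.
- bracket_center (a point): Centre (half-way up) of the bracket, a loose inverted T of bare aluminium, about 220 g: foot plate 90 (its x) x 70 (y) x 12 mm, with an upright web 60 (x) x 14 (y) x 45 mm along the middle of its top; 57 mm high, so this point is 28.5 mm above its underside. z up. The same turned half round. A flat cover plate without a web lies near and is not wanted.
- fixture: The locating fixture: an aluminium base plate 270 x 180 x 12 mm fixed to the bench, with the tilted nest and the pusher on short legs above it. Origin at the centre of the base plate's underside, z up.
- nest: Frame of the tilted nest, fixed to the fixture. Origin: inner corner where the two steel fences meet, at the plate's lowest setting. x runs along the side fence, y along the end fence, both away from the corner and both rising at about 13 degrees; z is square to the plate. Inner faces: end fence x = 0 (y to 137 mm), side fence y = 0 (x to 135 mm). Fences: 12 mm thick, 14 mm high above the plate.
- plate_low (a point): Middle of the plate at its lowest setting (nest x = 68, y = 68, z = 0 mm; axes as the nest's). The plate is flat and smooth (the bracket's foot slides with a friction of about 0.13), x 0 to 135, y 0 to 137 mm, with a slot for the pusher at y 23 to 47. Plate and fences are height-adjustable together: the real top lies anywhere from 0 to 24 mm above this point along nest z, not reported, to be felt or seen. It does not give way.
- home (a point): Nest x = 45, y = 35, z = 0 mm, axes as the nest's: the bracket's centre lies over this point (along nest z) when it is home in the corner, flat on the plate, against both fences, its long sides (its x) along the nest's x.
- tab_back (a point): Middle of the rear face (nest +x side) of the pusher's upright steel tab, at nest y = 35, z = 54 mm; axes as the nest's. The tab is 8 mm thick, 36 mm wide (nest y), z = 36 to 72 mm, free behind and above; push it towards nest -x. The jaw that meets the bracket is 16 mm wide; its flat face is 38 mm ahead of this point, up to z = 36 mm.
- pusher (a joint): Travel of the pusher in m along nest -x: 0 fully back (jaw face at nest x = 150 mm), up to 0.075. It starts somewhere between 0 and 0.015. It drags with about 3 N and stays where it is left. With the bracket home it bears on it at 0.060.
- cover: Flat aluminium cover plate 100 x 72 x 8 mm; not wanted, leave it alone. Origin at its underside.
- spool: Amber tape spool, ring 68 mm across, 22 mm high; leave alone.
- gauge: Small steel gauge block 35 x 30 x 22 mm; leave alone.
- driver: Screwdriver lying on the bench; leave alone.
- jar: Jar of fasteners, 56 mm across, 75 mm high; leave alone.
- wrench: Wrench lying on the bench; leave alone.
Things that resemble listed ones, but are neither listed nor needed, are in the scene too. What is shaped like the part that bears bracket_center but blue or turquoise is not meant.

How it is judged (in metres and radians):
On the way, in this order (a step that is already met when the one before it is completed fails the run):
1. the bracket, still gripped, is in touch with the tilted plate, with more than 10 mm to each fence (x of bracket_center in the frame of nest between 0.055 and 0.1 m and y of bracket_center in the frame of nest between 0.045 and 0.11 m and z of bracket_center in the frame of nest between 0.022 and 0.058 m and contact force between the fingers and bracket above 4 N and contact force between bracket and fixture above 0.3 N), for 0.01 s.
2. the bracket lies flat on the tilted plate, no longer gripped, with more than 10 mm to each fence (x of bracket_center in the frame of nest between 0.055 and 0.1 m and y of bracket_center in the frame of nest between 0.045 and 0.11 m and z of bracket_center in the frame of nest between 0.022 and 0.058 m and contact force between the fingers and bracket below 2 N and contact force between bracket and fixture above 0.3 N and angle between the z axis of bracket_center and the z axis of nest, either way round below 0.06 rad), for 0.02 s.
3. it has slid down to within 5 mm of both fences, not touched by the fingers (x of bracket_center in the frame of nest below 0.05 m and y of bracket_center in the frame of nest below 0.04 m and z of bracket_center in the frame of nest between 0.022 and 0.058 m and contact force between the fingers and bracket below 0.05 N and contact force between bracket and fixture above 0.3 N), for 0.2 s.
4. the pusher presses on the bracket with more than 4 N (contact force between pusher and bracket above 4 N), for 0.2 s.
At the end, for the whole second after the job is handed in: The bracket lies at rest, flat on the plate and released, within 2 mm of both fences and square to them (0.04 rad), with the pusher's jaw within 2 mm of its home place against the bracket's end (x of bracket_center in the frame of nest between 0.042 and 0.047 m and y of bracket_center in the frame of nest between 0.032 and 0.037 m and z of bracket_center in the frame of nest between 0.024 and 0.058 m and contact force between the fingers and bracket below 0.05 N and contact force between bracket and fixture above 0.3 N and angle between the z axis of bracket_center and the z axis of nest, either way round below 0.06 rad and angle between the x axis of bracket_center and the x axis of nest, either way round below 0.04 rad and value of joint pusher above 0.058 m and linear speed of bracket below 0.01 m/s); the robot touches nothing.
It fails at once if the pusher presses on the bracket with more than 20 N (contact force between pusher and bracket above 20 N).
It fails at once if the bracket is pressed on the plate, away from the fences, with more than 20 N (contact force between bracket and fixture above 20 N and x of bracket_center in the frame of nest above 0.05 m and y of bracket_center in the frame of nest above 0.04 m).
It fails at once if another thing on the bench is moved by more than 20 mm (distance of any of cover, spool, gauge, driver, jar, wrench from where it was at the start of the episode above 0.02 m).
It also fails if it takes over 72 s, if anything falls off the work surface, if the arm or the gripper's body presses on something with over 40 N, if the wrist force passes 120 N, or if a joint passes its speed limit or range.

## Working session

There is one attempt and no reset: what is moved stays moved. The work goes in short steps, Python scripts to look and compute and a tool call to move; the robot and the scene stay as the last step left them, time stands still between calls to the robot, and variables do not carry over. Pictures are saved under pics/ and viewed, about 8 in all and at most 12, crops included, and the job is handed in when it is done.

Besides the shell and the picture viewer there is one more tool, called as a command line: name --argument value ..., lists and objects as JSON in quotes. carry_out: Moves the arm, as the interface text tells. Its arguments: {"type":"object","properties":{"moves":{"type":"array","items":{"type":"object","properties":{"dx":{"type":"number"},"dy":{"type":"number"},"dz":{"type":"number"},"twist":{"type":"number"}}}},"grip":{"type":"number"}},"required":["moves"]}

```bash
mkdir -p pics
python3 - <<'E'
from cell import *
import cv2,numpy as np
for n in("top","side"):
    p,d=read_camera(n);np.savez(n+".npz",p=p,d=d)
    cv2.imwrite(f"pics/{n}0.png",p[:,:,::-1])
    i=camera_info(n);print(n,i["mtx"],i["R"],i["t"],-i["R"].T@i["t"])
print(state())
E
```

```text
top [[468.47752118   0.         312.71419906]
 [  0.         468.47752118 201.83970618]
 [  0.           0.           1.        ]] [[ 0.02724115 -0.99962814 -0.00122389]
 [-0.98839504 -0.02675195 -0.1495312 ]
 [ 0.14944286  0.00528308 -0.98875625]] [ -20.28649651  537.92134419 1283.11685283] [ 340.47876716  -12.667321   1349.10100459]
side [[501.91960047   0.         317.69766571]
 [  0.         501.91960047 196.60096243]
 [  0.           0.           1.        ]] [[ 0.92091349 -0.3896535   0.00940716]
 [-0.2578684  -0.62719353 -0.73493684]
 [ 0.29227083  0.67438744 -0.67807031]] [-457.96927408  218.30072198 1219.49510659] [ 121.62009862 -863.94471962  991.64885381]
{'t': 0.1, 'joints': array([ 1.08640061e+00,  4.91491005e-01,  1.55940608e+00, -1.16427798e-05,
        1.09171454e+00, -1.05597337e-01]), 'qvel': array([ 0.00100306,  0.0002999 , -0.00195458, -0.00059304, -0.00016621,
       -0.00032685]), 'tau': array([ 1.97072950e-03, -6.13616967e+01, -2.58610618e+01,  6.94820867e-02,
        4.70328424e-02, -6.07950000e-06]), 'eef_pos': array([231.00093591, 580.49871065, 214.11927941]), 'tcp_rot': array([-3.14057827e+00, -9.71313601e-05,  2.76279959e+00]), 'ft_force': array([-0.06187629, -0.09179252, -0.13400276]), 'moment': array([ 0.02468626, -0.03500693,  0.0032291 ]), 'opening': 0.997583604073167}
```

View pics/top0.png

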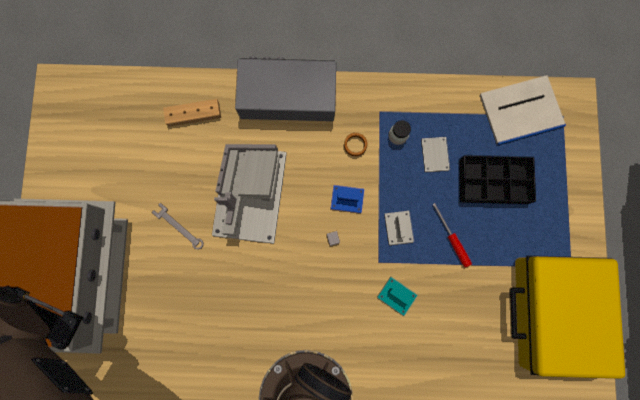

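View pics/side0.png

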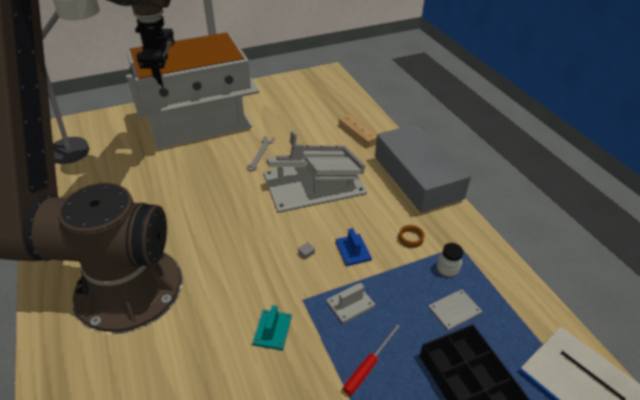

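The top view shows the bracket on the blue mat at about (399,228) and the cover at (435,154). The fixture is around (250,195), with its fences on the top and left sides and the pusher tab near (228,205). The blue and turquoise T's are decoys.

```bash
cat > h.py <<'E'
import numpy as np,cv2
from cell import *
from scipy.spatial.transform import Rotation as Rn
def cloud(n,d,i):
    v,u=np.mgrid[0:d.shape[0],0:d.shape[1]];K=i["mtx"]
    x=(u-K[0,2])/K[0,0];y=(v-K[1,2])/K[1,1]
    if n=="wrist":
        r=np.hypot(x,y)+1e-9;s=np.tan(r)/r;x,y=x*s,y*s
    return (np.dstack([x*d,y*d,d])-i["t"])@i["R"]
def plane(P):
    for _ in range(6):
        A=np.c_[P[:,:2],np.ones(len(P))];c=np.linalg.lstsq(A,P[:,2],rcond=None)[0]
        e=P[:,2]-A@c;s=max(1.0,2*np.median(abs(e)));P=P[abs(e)<s]
    return c,e.std(),len(P)
E
python3 - <<'E'
from h import *
z=np.load("top.npz");C=cloud("top",z["d"],camera_info("top"));np.set_printoptions(precision=3,suppress=True)
Z=C[...,2]
print("bench",np.median(Z[250:300,250:300]))
c,s,n=plane(C[158:190,240:265].reshape(-1,3));print("plate",c,s,n,"tilt",np.degrees(np.arctan(c[:2])))
# base plate
m=((Z>8)&(Z<16)).astype(np.uint8);m[:140]=0;m[250:]=0;m[:,:205]=0;m[:,300:]=0
# bracket
w=C[205:250,380:415].reshape(-1,3);f=w[(w[:,2]>7)&(w[:,2]<20)];t=w[w[:,2]>45]
for q in(f,t):
  r=cv2.minAreaRect(q[:,:2].astype(np.float32));print("brk",len(q),np.median(q[:,2]),q.mean(0),r)
print("Z bracket",Z[228,380:420].round())
a=cv2.resize(z["p"][135:255,200:300,::-1],None,fx=5,fy=5,interpolation=cv2.INTER_CUBIC);cv2.imwrite("pics/fix.png",a)
q=C[140:245,205:295].reshape(-1,3)
b=q[(q[:,2]>9)&(q[:,2]<15)];print("base",cv2.minAreaRect(b[:,:2].astype(np.float32)),np.median(b[:,2]))
E
```

```text
bench 1.3584685304278392
plate [ -0.268  -0.243 288.209] 1.0223208833685238 320 tilt [-14.983 -13.651]
brk 625 13.327532775084197 [ 475.621 -251.152   13.254] ((479.9454650878906, -249.5819549560547), (121.14942169189453, 97.6983871459961), 1.3863410949707031)
brk 136 58.71824596694697 [ 471.059 -243.294  105.33 ] ((401.626953125, -148.5140838623047), (58.278480529785156, 292.194091796875), 35.513458251953125)
Z bracket [ 2.  1. -1.  2.  1. -5.  4. 15. 18. 13. 15. 12. 18. 18. 12.  9. 17. 30.
 42. 52. 60. 65. 57. 57. 58. 13. 16. 13.  8. 13. 13. 16.  3.  0. -1. -2.
  1.  3. -1.  1.]
base ((567.6602783203125, 185.0079803466797), (293.2179870605469, 247.7589569091797), 1.9808741807937622) 12.573102552344306
```

View pics/fix.png

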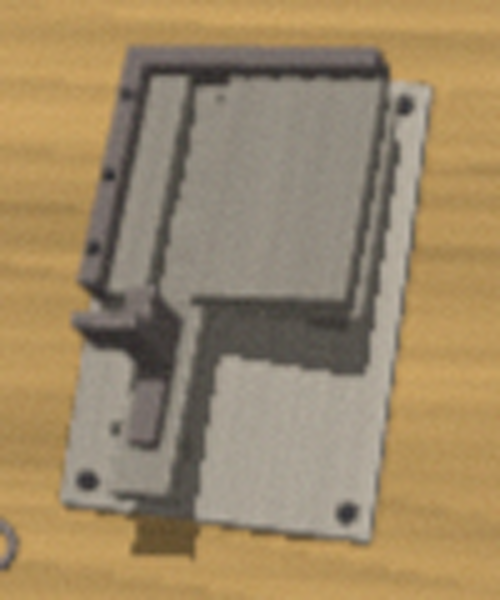

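```bash
cat >> h.py <<'E'
def ray(n,uv,z,i=None):
    i=i or camera_info(n);K=i["mtx"];x=(uv[0]-K[0,2])/K[0,0];y=(uv[1]-K[1,2])/K[1,1]
    if n=="wrist":
        r=np.hypot(x,y)+1e-9;d=np.array([x/r*np.sin(r),y/r*np.sin(r),np.cos(r)])
    else: d=np.array([x,y,1.])
    o=-i["R"].T@i["t"];d=i["R"].T@d
    return o+d*(z-o[2])/d[2]
E
python3 - <<'E'
from h import *
np.set_printoptions(precision=1,suppress=True)
z=np.load("top.npz");i=camera_info("top")
f=lambda a:(200+a[0]/5-.4,135+a[1]/5-.4)
B=[ray("top",f(a),12,i) for a in((65,505),(372,540),(432,88))]
print("base BL,BR,TR",*B,"len",np.linalg.norm(B[2]-B[1]),np.linalg.norm(B[0]-B[1]));v=B[1]-B[2];print("nest x yaw",np.degrees(np.arctan2(v[1],v[0])))
w=B[1]-B[0];print("nest y yaw",np.degrees(np.arctan2(w[1],w[0])))
p=z["p"].astype(int);m=((p.min(2)>90)&(p.max(2)-p.min(2)<50)).astype(np.uint8);m[:, :380]=0;m[:205]=0;m[250:]=0;m[:,420:]=0
m=cv2.morphologyEx(m,cv2.MORPH_CLOSE,np.ones((9,9)))
cs=max(cv2.findContours(m,0,2)[0],key=cv2.contourArea);r=cv2.boxPoints(cv2.minAreaRect(cs))
P=np.array([ray("top",q,12,i) for q in r]);print(r,P,P.mean(0),[np.linalg.norm(P[k]-P[k-1]) for k in range(4)])
j=camera_info("wrist");s=state();R=Rn.from_euler("xyz",s["tcp_rot"]).as_matrix()
print("wrist cam in tool",R.T@(-j["R"].T@j["t"]-s["eef_pos"]),"axis",R.T@j["R"][2],"xaxis",R.T@j["R"][0],j["mtx"][0])
print("Rtool",R)
E
```

```text
base BL,BR,TR [437.3 277.7  12. ] [422.2 101.5  12. ] [687.7  76.8  12. ] len 266.66619173274347 176.76856782068728
nest x yaw 174.68239870368734
nest y yaw -94.92633333501198
[[383.9 213.1]
 [408.9 209.2]
 [413.9 241.7]
 [388.9 245.5]] [[ 515.4 -211.1   12. ]
 [ 528.5 -282.9   12. ]
 [ 435.5 -296.8   12. ]
 [ 422.7 -225.8   12. ]] [ 475.5 -254.1   12. ] [np.float64(93.88046552658675), np.float64(72.9179856527736), np.float64(94.01029889738724), np.float64(72.16028773721382)]
wrist cam in tool [  83.1    0.1 -170.4] axis [-0.3  0.   1. ] xaxis [ 0.  1. -0.] [309.7   0.  318. ]
Rtool [[-0.9  0.4 -0. ]
 [ 0.4  0.9 -0. ]
 [ 0.  -0.  -1. ]]
```

carry_out --moves '[{"dx": -0.2,"dy": -0.107},{"dx": -0.2,"dy": -0.107},{"dx": -0.2,"dy": -0.107},{"dx": -0.2,"dy": -0.107},{"dx": -0.2,"dy": -0.107}]'

```text
schema error: expected keys dx, dy, dz, twist
```

carry_out --moves '[{"dx": -0.22,"dy": -0.118,"twist": -30},{"dx": -0.22,"dy": -0.118,"twist": -30},{"dx": -0.22,"dy": -0.118,"twist": -30},{"dx": -0.22,"dy": -0.118,"twist": -30},{"dx": -0.22,"dy": -0.118,"twist": -30}]'

```text
schema error: expected keys dx, dy, dz, twist
```

Run:
```python
from h import *
import pickle
s=state();print(s["t"],s["eef_pos"],np.degrees(s["tcp_rot"]),s["ft_force"])
i=camera_info("wrist");p,d=read_camera("wrist");pickle.dump((p,d,i),open("w1.pkl","wb"))
cv2.imwrite("pics/w1.png",p[:,:,::-1])
```

```text
0.1 [231.00093591 580.49871065 214.11927941] [-1.79941880e+02 -5.56521699e-03  1.58296756e+02] [-0.06187629 -0.09179252 -0.13400276]
```

View pics/w1.png

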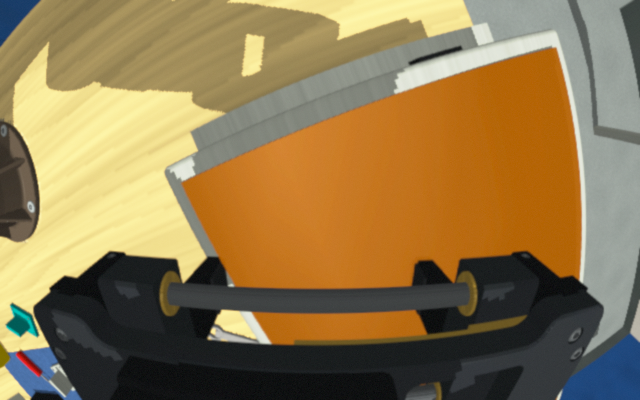

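The moves were refused because every row needs all four keys. The wrist view shows the start area: fingers at the bottom of the image, and tool +x towards the top.

carry_out --moves '[{"dx": -0.225,"dy": -0.088,"dz": 0,"twist": 0},{"dx": -0.225,"dy": -0.088,"dz": 0,"twist": 0},{"dx": -0.225,"dy": -0.088,"dz": 0,"twist": 0},{"dx": -0.225,"dy": -0.088,"dz": 0,"twist": 0},{"dx": -0.225,"dy": -0.088,"dz": 0,"twist": 0}]'

```text
t: 0.65
eef_pos: [409.1, 413.8, 214.6]
tcp_rot: [-3.141, -0.0, 2.762]
ft_force: [1.2, 0.1, -0.0]
opening: 1.0
```

carry_out --moves '[{"dx": -0.225,"dy": -0.088,"dz": 0,"twist": 0},{"dx": -0.225,"dy": -0.088,"dz": 0,"twist": 0},{"dx": -0.225,"dy": -0.088,"dz": 0,"twist": 0},{"dx": -0.225,"dy": -0.088,"dz": 0,"twist": 0},{"dx": -0.225,"dy": -0.088,"dz": 0,"twist": 0}]'

```text
t: 1.15
eef_pos: [585.7, 248.6, 214.5]
tcp_rot: [-3.141, -0.0, 2.762]
ft_force: [0.2, 0.2, -0.7]
opening: 1.001
```

carry_out --moves '[{"dx": -0.07,"dy": -0.026,"dz": 0,"twist": -16},{"dx": -0.07,"dy": -0.026,"dz": 0,"twist": -16},{"dx": -0.07,"dy": -0.026,"dz": 0,"twist": -16},{"dx": -0.07,"dy": -0.026,"dz": 0,"twist": -16}]'

```text
t: 1.55
eef_pos: [639.2, 200.5, 214.1]
tcp_rot: [-3.142, -0.001, 3.039]
ft_force: [-0.5, 1.1, -0.1]
opening: 1.0
```

Run:
```python
from h import *
import pickle
s=state();print(s["t"],s["eef_pos"],np.degrees(s["tcp_rot"]),s["ft_force"])
i=camera_info("wrist");p,d=read_camera("wrist");pickle.dump((p,d,i),open("w1.pkl","wb"))
cv2.imwrite("pics/w1b.png",p[:,:,::-1])
```

```text
1.55 [639.22782503 200.54833635 214.06261588] [-1.79996247e+02 -6.66530491e-02  1.74110356e+02] [-0.53109738  1.0500061  -0.13469268]
```

View pics/w1b.png

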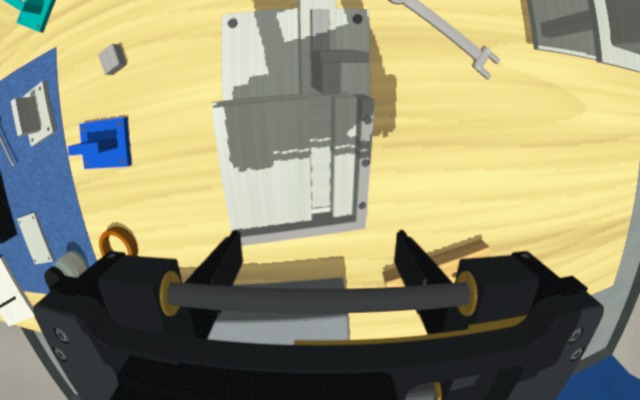

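The wrist view has the whole fixture: the plate spans about cols 213–358 and rows 100–230. The end fence is at row ~237, the side fence at col ~365, and the pusher tab near (340,70).

Run:
```python
from h import *
import pickle
np.set_printoptions(precision=3,suppress=True,linewidth=160)
p,d,i=pickle.load(open("w1.pkl","rb"));C=cloud("wrist",d,i);Z=C[...,2]
print("bench",np.median(Z[120:200,400:500]),"base",np.median(Z[15:60,232:250]))
P=np.vstack([C[120:135,230:300].reshape(-1,3),C[165:215,240:300].reshape(-1,3),C[135:165,225:300].reshape(-1,3)])
c,s,n=plane(P);print("plate",c,s,n,np.degrees(np.arctan(c[:2])))
dz=Z-(C[...,0]*c[0]+C[...,1]*c[1]+c[2])
print("row170",[(u,round(float(dz[170,u]),1)) for u in range(335,380,2)])
print("col270",[(v,round(float(dz[v,270]),1)) for v in range(215,250,2)])
print("row100",[(u,round(float(Z[75,u]))) for u in range(290,390,4)])
print("tabcol",[(v,round(float(Z[v,340]))) for v in range(0,110,4)])
a=cv2.resize(p[0:250,200:390,::-1],None,fx=4,fy=4,interpolation=cv2.INTER_CUBIC)
cv2.imwrite("pics/w1c.png",np.hstack([a[:500][:, :760]][:1]));cv2.imwrite("pics/w1d.png",a[380:])
```

```text
bench 0.4961729967926627 base 12.203956945117042
plate [ -0.254  -0.208 273.162] 0.5024702913420853 4422 [-14.233 -11.744]
row170 [(335, -1.9), (337, 0.1), (339, -0.8), (341, -0.2), (343, -0.5), (345, 0.0), (347, -0.3), (349, -0.5), (351, -1.3), (353, -0.3), (355, 3.1), (357, 10.5), (359, 12.9), (361, 13.8), (363, 13.9), (365, 15.1), (367, 15.0), (369, 13.9), (371, -54.1), (373, -53.0), (375, -51.8), (377, -51.5), (379, -50.9)]
col270 [(215, -1.0), (217, 0.3), (219, 0.9), (221, 0.4), (223, 0.2), (225, 0.1), (227, 4.7), (229, 6.8), (231, 11.4), (233, 13.3), (235, 14.8), (237, 14.3), (239, 15.1), (241, 14.2), (243, -59.6), (245, -59.9), (247, -59.5), (249, -60.9)]
row100 [(290, 12), (294, 13), (298, 13), (302, 84), (306, 84), (310, 85), (314, 100), (318, 113), (322, 128), (326, 127), (330, 126), (334, 127), (338, 124), (342, 12), (346, 14), (350, 11), (354, 12), (358, 12), (362, 12), (366, 11), (370, 0), (374, 2), (378, 2), (382, -1), (386, 0)]
tabcol [(0, 0), (4, -1), (8, 12), (12, 14), (16, 13), (20, 12), (24, 12), (28, 13), (32, 12), (36, 13), (40, 13), (44, 11), (48, 11), (52, 166), (56, 165), (60, 163), (64, 12), (68, 12), (72, 12), (76, 13), (80, 124), (84, 123), (88, 122), (92, 121), (96, 78), (100, 84), (104, 83), (108, 83)]
```

View pics/w1c.png

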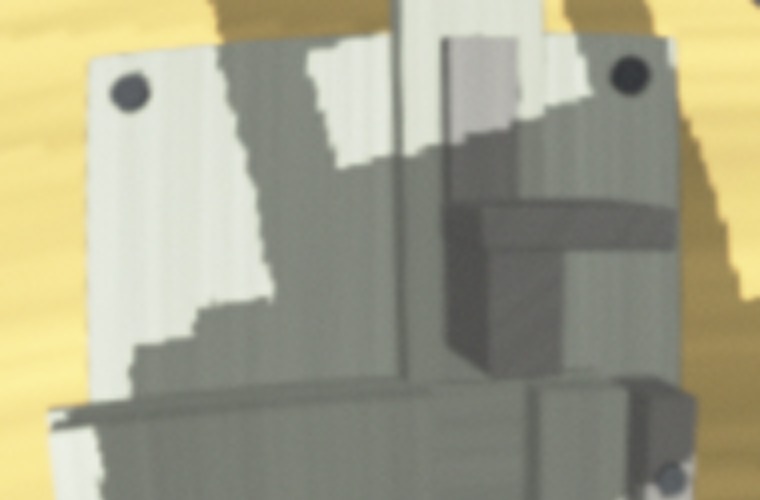

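View pics/w1d.png

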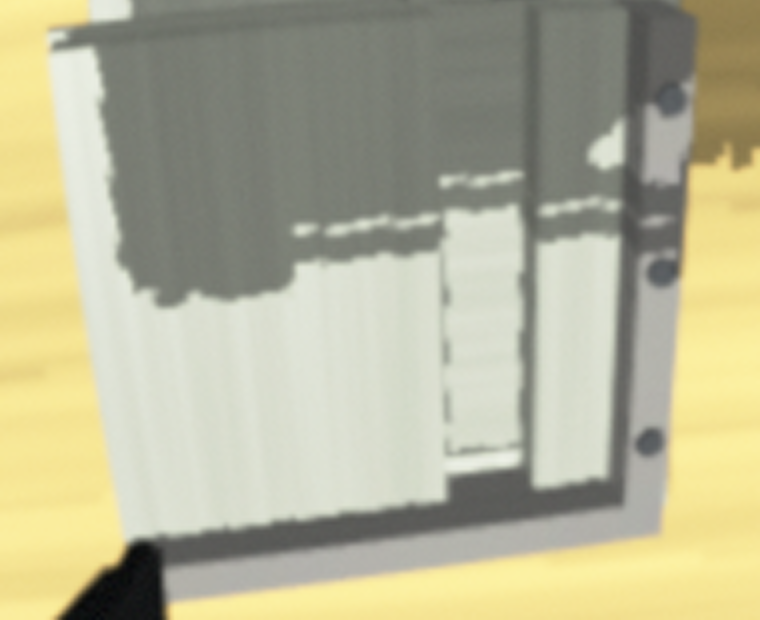

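```bash
cat > nest.py <<'E'
from h import *
import pickle
p,d,i=pickle.load(open("w1.pkl","rb"));C=cloud("wrist",d,i);Z=C[...,2]
c=np.array([-.254,-.208,273.16]);n=np.array([-c[0],-c[1],1]);n/=np.linalg.norm(n)
D=(Z-(C[...,0]*c[0]+C[...,1]*c[1]+c[2]))*n[2]
def pts(r,q,lo,hi):
    s=C[r[0]:r[1],q[0]:q[1]].reshape(-1,3);e=D[r[0]:r[1],q[0]:q[1]].ravel();return s[(e>lo)&(e<hi)]
x0=np.array([-1,.09,0]);x0-=n*(x0@n);x0/=np.linalg.norm(x0)
y0=np.cross(n,x0);O=np.array([600,180,0]);O=O+np.array([0,0,c@[600,180,1]])
def loc(P):return np.c_[(P-O)@x0,(P-O)@y0,(P-O)@n]
S=loc(pts((115,215),(345,372),3,11));E=loc(pts((215,245),(250,330),3,11))
def fit(a,b):
    for _ in range(6):
        k=np.polyfit(a,b,1);e=b-np.polyval(k,a);m=abs(e)<max(1.2,2*np.median(abs(e)));a,b=a[m],b[m]
    return k,e.std(),len(a)
ks,s1,n1=fit(S[:,0],S[:,1]);ke,s2,n2=fit(E[:,1],E[:,0])
y=(ks[0]*ke[1]+ks[1])/(1-ks[0]*ke[0]);x=ke[0]*y+ke[1]
corner=O+x*x0+y*y0
ang=(np.arctan(ks[0])-np.arctan(ke[0]))/2
X=x0*np.cos(ang)+y0*np.sin(ang);Y=np.cross(n,X);Rn_=np.c_[X,Y,n]
def nest(P):return (np.asarray(P)-corner)@Rn_
def world(q):return corner+Rn_@np.asarray(q,float)
if __name__=="__main__":
    np.set_printoptions(precision=2,suppress=True)
    print(np.degrees([np.arctan(ks[0]),-np.arctan(ke[0])]),s1,n1,s2,n2)
    print("corner",corner,"\n",Rn_,"rise",np.degrees(np.arcsin(Rn_[2])),"yaw",np.degrees(np.arctan2(X[1],X[0])),np.degrees(np.arctan2(Y[1],Y[0])))
    t=C[51:62,322:367].reshape(-1,3);t=t[(t[:,2]>155)&(t[:,2]<175)];N=nest(t)
    print("tab top nest min/max",np.percentile(N,[2,50,98],axis=0),np.median(t,axis=0))
    for uv in((320.5,51),(367.5,53),(322,62),(367.5,62)):
        P=ray("wrist",uv,np.median(t[:,2]),i);print(uv,P,nest(P))
    f=pts((120,210),(359,369),12,17);print("fence top",np.percentile(nest(f),[3,50,97],axis=0))
    f=pts((90,110),(300,320),-9,9);P=pts((105,225),(215,300),-2,2);print("plate ext",np.percentile(nest(P),[.5,99.5],axis=0))
    j=C[60:94,322:340].reshape(-1,3);j=j[(j[:,2]>90)];print("jaw",np.percentile(nest(j),[3,50,97],axis=0))
    sl=pts((110,200),(310,333),-8,-3); print("home->world",world([45,35,0]))
E
python3 nest.py
```

```text
[2.61 2.7 ] 0.2825162989970644 240 0.4878433733158058 358
corner [680.44 235.5   51.34] 
 [[-0.97 -0.04  0.24]
 [ 0.09 -0.98  0.2 ]
 [ 0.23  0.21  0.95]] rise [13.13 12.35 71.83] yaw 174.57871415618365 -92.49555677627619
tab top nest min/max [[175.46  18.9   63.24]
 [179.08  35.45  68.58]
 [182.54  50.54  70.07]] [521.94 230.86 164.34]
(320.5, 51) [516.75 215.31 164.34] [182.5   50.82  63.86]
(367.5, 53) [520.7  248.06 164.34] [181.69  18.69  71.29]
(322, 62) [524.85 215.53 164.34] [174.67  50.26  65.86]
(367.5, 62) [527.29 247.38 164.34] [175.23  19.08  72.74]
fence top [[ 19.09 -11.03  12.55]
 [ 68.04  -5.14  13.84]
 [112.11  -0.24  15.7 ]]
plate ext [[  1.43  57.68  -1.53]
 [133.28 136.83   1.86]]
jaw [[145.96  28.05  31.45]
 [159.71  35.81  32.81]
 [176.16  47.22  69.07]]
home->world [635.32 205.48  69.05]
```

carry_out --moves '[{"dx": 0.038,"dy": -0.229,"dz": 0,"twist": 0},{"dx": 0.038,"dy": -0.229,"dz": 0,"twist": 0},{"dx": 0.038,"dy": -0.229,"dz": 0,"twist": 0},{"dx": 0.038,"dy": -0.229,"dz": 0,"twist": 0},{"dx": 0.038,"dy": -0.229,"dz": 0,"twist": 0}]'

```text
t: 2.1
eef_pos: [577.4, -24.4, 215.1]
tcp_rot: [-3.142, 0.0, 3.041]
ft_force: [0.4, -0.0, -0.1]
opening: 1.001
```

carry_out --moves '[{"dx": 0.039,"dy": -0.229,"dz": 0,"twist": -14.7},{"dx": 0.039,"dy": -0.229,"dz": 0,"twist": -14.7},{"dx": 0.039,"dy": -0.229,"dz": 0,"twist": -14.7},{"dx": 0.039,"dy": -0.229,"dz": 0,"twist": -14.7},{"dx": 0.039,"dy": -0.229,"dz": 0,"twist": -14.7}]'

```text
t: 2.6
eef_pos: [516.5, -248.4, 215.0]
tcp_rot: [-3.141, 0.0, -2.986]
ft_force: [1.0, -0.4, -0.9]
opening: 0.999
```

Run:
```python
from h import *
import pickle
np.set_printoptions(precision=2,suppress=True)
s=state();print(s["t"],s["eef_pos"],np.degrees(s["tcp_rot"]),s["ft_force"])
i=camera_info("wrist");p,d=read_camera("wrist");pickle.dump((p,d,i),open("w2.pkl","wb"))
cv2.imwrite("pics/w2.png",p[:,:,::-1])
C=cloud("wrist",d,i);m=(abs(C[...,0]-475)<65)&(abs(C[...,1]+254)<60);m[250:]=False
w=C[m];print("mat",np.median(w[w[:,2]<6][:,2]))
for lo,hi in((8,16),(50,64)):
    q=w[(w[:,2]>lo)&(w[:,2]<hi)];r=cv2.minAreaRect(q[:,:2].astype(np.float32));print(len(q),np.median(q,axis=0),r)
mk=(m&(C[...,2]>50)&(C[...,2]<64)).astype(np.uint8)
r=cv2.boxPoints(cv2.minAreaRect(cv2.findNonZero(mk)));print([ray("wrist",a,57,i)[:2] for a in r],r)
```

```text
2.6 [ 516.48 -248.37  215.  ] [-179.98    0.02 -171.08] [ 1.01 -0.41 -0.89]
mat 1.3480798630157538
3520 [ 473.74 -255.29   12.33] ((475.95819091796875, -252.00686645507812), (90.20528411865234, 70.2767105102539), 8.727545738220215)
724 [ 474.73 -252.32   57.31] ((475.179443359375, -252.16659545898438), (59.668495178222656, 12.991738319396973), 8.874138832092285)
[array([ 446.75, -263.13]), array([ 444.78, -250.7 ]), array([ 503.41, -241.18]), array([ 505.44, -254.02])] [[314. 118.]
 [326. 118.]
 [326. 173.]
 [314. 173.]]
```

View pics/w2.png

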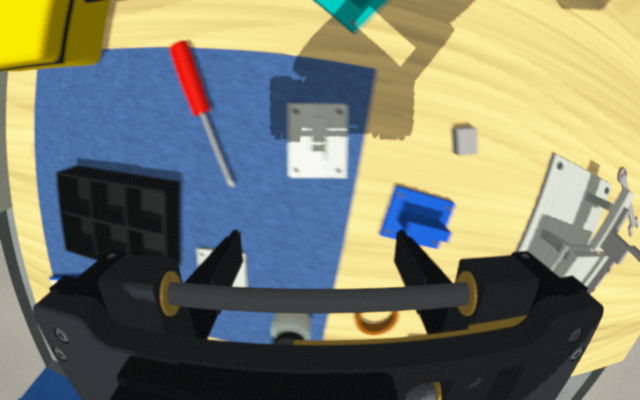

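Found: the bracket is at mid-picture (318,140), centre (475.5, -252.1), yaw 8.8°, and its measured 90×70 foot and 60×13 web match the listed sizes. I'll grip the web's top shallowly and towards one end, so the bracket can give on the plate.

carry_out --moves '[{"dx": 0.023,"dy": 0.0027,"dz": 0.05,"twist": 0},{"dx": 0.023,"dy": 0.0027,"dz": 0.1,"twist": 0},{"dx": 0.023,"dy": 0.0027,"dz": 0.14,"twist": 0},{"dx": 0.023,"dy": 0.0027,"dz": 0.168,"twist": 0},{"dx": 0.023,"dy": 0.0027,"dz": 0.168,"twist": 0}]'

```text
t: 3.15
eef_pos: [493.0, -246.0, 43.9]
tcp_rot: [3.137, -0.004, -2.985]
ft_force: [-0.3, 0.0, 0.5]
opening: 0.998
```

carry_out --moves '[{"dx": 0,"dy": 0,"dz": 0,"twist": 0},{"dx": 0,"dy": 0,"dz": 0,"twist": 0},{"dx": 0,"dy": 0,"dz": 0,"twist": 0}]' --grip 0.005

```text
t: 3.45
eef_pos: [495.0, -248.4, 48.4]
tcp_rot: [-3.14, 0.002, -2.984]
ft_force: [-0.2, -0.6, -0.8]
opening: 0.805
```

carry_out --moves '[{"dx": 0,"dy": 0,"dz": 0,"twist": 0},{"dx": 0,"dy": 0,"dz": 0,"twist": 0},{"dx": 0,"dy": 0,"dz": 0,"twist": 0},{"dx": 0,"dy": 0,"dz": 0,"twist": 0},{"dx": 0,"dy": 0,"dz": 0,"twist": 0}]'

```text
t: 3.95
eef_pos: [494.3, -248.3, 46.6]
tcp_rot: [3.141, 0.0, -2.985]
ft_force: [-0.2, 0.9, -0.4]
opening: 0.385
```

carry_out --moves '[{"dx": 0,"dy": 0,"dz": 0,"twist": 0},{"dx": 0,"dy": 0,"dz": 0,"twist": 0},{"dx": 0,"dy": 0,"dz": 0,"twist": 0},{"dx": 0,"dy": 0,"dz": 0,"twist": 0},{"dx": 0,"dy": 0,"dz": 0,"twist": 0}]'

```text
t: 4.45
eef_pos: [494.3, -248.3, 46.6]
tcp_rot: [3.141, 0.0, -2.985]
ft_force: [0.1, 0.1, -0.9]
opening: 0.145
```

carry_out --moves '[{"dx": 0,"dy": 0,"dz": 0,"twist": 0},{"dx": 0,"dy": 0,"dz": -0.01,"twist": 0},{"dx": 0,"dy": 0,"dz": -0.03,"twist": 0},{"dx": 0,"dy": 0,"dz": -0.05,"twist": 0},{"dx": 0,"dy": 0,"dz": -0.05,"twist": 0}]'

```text
t: 4.95
eef_pos: [495.1, -248.7, 99.0]
tcp_rot: [-3.139, 0.003, -2.984]
ft_force: [-1.0, 0.3, -3.0]
opening: 0.145
```

carry_out --moves '[{"dx": 0,"dy": 0,"dz": -0.03,"twist": 0},{"dx": 0,"dy": 0,"dz": -0.06,"twist": 0},{"dx": 0,"dy": 0,"dz": -0.1,"twist": 0},{"dx": 0,"dy": 0,"dz": -0.12,"twist": 0},{"dx": 0,"dy": 0,"dz": -0.12,"twist": 0}]'

```text
t: 5.45
eef_pos: [494.9, -248.7, 218.5]
tcp_rot: [-3.139, 0.003, -2.984]
ft_force: [-0.4, 0.3, -2.8]
opening: 0.144
```

Run:
```python
from h import *
import pickle
np.set_printoptions(precision=2,suppress=True)
s=state();print(s["t"],s["eef_pos"],np.degrees(s["tcp_rot"]),s["ft_force"],s["moment"],s["opening"])
i=camera_info("wrist");p,d=read_camera("wrist");C=cloud("wrist",d,i)
pickle.dump((p,d,i),open("w3.pkl","wb"));cv2.imwrite("pics/w3.png",p[:,:,::-1])
p,d=read_camera("side");cv2.imwrite("pics/s3.png",p[:,:,::-1])
from nest import world,nest,Rn_
# target TCP for bracket centre (88,85): tool yaw 176, grip 18 mm back along bracket x
ya=np.radians(176);bx=np.array([np.cos(ya),np.sin(ya),0]);by=np.array([np.sin(ya),-np.cos(ya),0])*1.0
by=np.cross([0,0,1],bx)
# contact corner at +x,+y
for h in (0,):
    cc=world([88,85,0]);
    # level bracket: centre height so that corner touches plate
    low=None
    cor=bx*45+by*35+np.array([0,0,-28.5])
    # nest z of corner =0
    n=Rn_[:,2];t=-((cc+cor-world([0,0,0]))@n)/n[2];c=cc+[0,0,t]
    print("centre",c,"nest",nest(c),"TCP",c-18*bx+[0,0,47-28.5], "corner nest",nest(c+cor))
```

```text
5.45 [ 494.95 -248.66  218.53] [-179.84    0.18 -171.  ] [-0.38  0.34 -2.84] [ 0.04 -0.02  0.06] 0.14392489600073383
centre [591.5  160.64 136.64] nest [98.7  95.08 44.78] TCP [609.46 159.39 155.14] corner nest [135.2  122.01   0.  ]
```

View pics/w3.png

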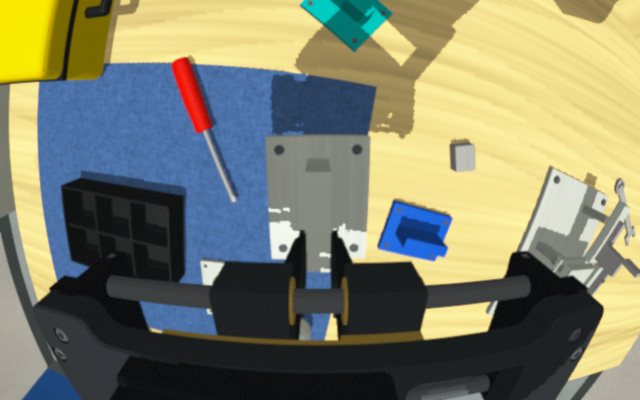

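carry_out --moves '[{"dx": -0.007,"dy": 0.014,"dz": -0.01,"twist": 0},{"dx": -0.02,"dy": 0.042,"dz": -0.015,"twist": 0},{"dx": -0.035,"dy": 0.074,"dz": -0.015,"twist": 0},{"dx": -0.05,"dy": 0.106,"dz": -0.015,"twist": 0},{"dx": -0.065,"dy": 0.138,"dz": -0.015,"twist": 0}]'

```text
t: 6.05
eef_pos: [536.8, -99.6, 230.5]
tcp_rot: [3.14, -0.002, -2.985]
ft_force: [-0.2, -0.3, -2.2]
opening: 0.148
```

carry_out --moves '[{"dx": -0.015,"dy": 0.032,"dz": 0,"twist": 0},{"dx": -0.03,"dy": 0.064,"dz": 0,"twist": 0},{"dx": -0.045,"dy": 0.096,"dz": 0,"twist": 0},{"dx": -0.06,"dy": 0.128,"dz": 0,"twist": 0},{"dx": -0.075,"dy": 0.16,"dz": 0,"twist": 0}]'

```text
t: 6.55
eef_pos: [585.6, 70.3, 230.4]
tcp_rot: [3.141, -0.002, -2.984]
ft_force: [0.9, -0.2, -2.8]
opening: 0.145
```

carry_out --moves '[{"dx": -0.014,"dy": 0.03,"dz": 0,"twist": 3},{"dx": -0.027,"dy": 0.056,"dz": 0,"twist": 6},{"dx": -0.037,"dy": 0.076,"dz": 0,"twist": 9},{"dx": -0.042,"dy": 0.086,"dz": 0,"twist": 12},{"dx": -0.044,"dy": 0.088,"dz": 0,"twist": 13}]'

```text
t: 7.05
eef_pos: [615.1, 163.7, 230.1]
tcp_rot: [-3.141, -0.002, 3.072]
ft_force: [-1.1, -0.6, -2.5]
opening: 0.143
```

carry_out --moves '[{"dx": 0,"dy": 0,"dz": 0,"twist": 0},{"dx": 0,"dy": 0,"dz": 0,"twist": 0},{"dx": 0,"dy": 0,"dz": 0,"twist": 0}]'

```text
t: 7.35
eef_pos: [615.5, 161.1, 231.5]
tcp_rot: [-3.142, -0.0, 3.072]
ft_force: [1.4, -0.1, -2.8]
opening: 0.145
```

Run:
```python
from h import *
np.set_printoptions(precision=2,suppress=True)
s=state();R=Rn.from_euler("xyz",s["tcp_rot"]).as_matrix()
print(s["t"],s["eef_pos"],np.degrees(s["tcp_rot"]),s["ft_force"],s["moment"],s["opening"],"to go",R.T@(np.array([616.3,160.8,153])-s["eef_pos"]))
i=camera_info("wrist");p,d=read_camera("wrist");C=cloud("wrist",d,i)
cv2.imwrite("pics/w4.png",p[:,:,::-1])
T=(C-s["eef_pos"])@R
m=(T[...,2]>20)&(T[...,2]<60)&(abs(T[...,1])<45)&(T[...,0]>15)&(T[...,0]<75)
from h import plane
q=T[m];print(len(q),np.median(q,axis=0),plane(q))
```

```text
7.35 [615.48 161.14 231.51] [-180.     -0.02  176.  ] [ 1.37 -0.15 -2.78] [ 0.03 -0.07 -0.03] 0.14468381704397515 to go [-0.87 -0.28 78.51]
6166 [44.33  0.38 34.33] (array([ 0.  , -0.  , 34.13]), np.float64(0.4773422526559075), 5173)
```

carry_out --moves '[{"dx": 0,"dy": 0,"dz": 0.02,"twist": 0},{"dx": 0,"dy": 0,"dz": 0.04,"twist": 0},{"dx": 0,"dy": 0,"dz": 0.055,"twist": 0},{"dx": 0,"dy": 0,"dz": 0.066,"twist": 0},{"dx": 0,"dy": 0,"dz": 0.07,"twist": 0}]'

```text
t: 7.9
eef_pos: [615.4, 161.4, 160.7]
tcp_rot: [-3.141, -0.001, 3.071]
ft_force: [0.1, 0.1, -2.3]
opening: 0.144
```

carry_out --moves '[{"dx": 0,"dy": 0,"dz": 0.001,"twist": 0},{"dx": 0,"dy": 0,"dz": 0.002,"twist": 0},{"dx": 0,"dy": 0,"dz": 0.003,"twist": 0},{"dx": 0,"dy": 0,"dz": 0.004,"twist": 0},{"dx": 0,"dy": 0,"dz": 0.004,"twist": 0}]'

```text
t: 8.4
eef_pos: [615.7, 161.8, 157.8]
tcp_rot: [3.141, 0.0, 3.072]
ft_force: [-0.0, -0.4, -2.8]
opening: 0.141
```

carry_out --moves '[{"dx": 0,"dy": 0,"dz": 0.0005,"twist": 0},{"dx": 0,"dy": 0,"dz": 0.001,"twist": 0},{"dx": 0,"dy": 0,"dz": 0.001,"twist": 0}]'

```text
t: 8.7
eef_pos: [615.6, 161.8, 156.6]
tcp_rot: [3.142, -0.0, 3.072]
ft_force: [-0.4, -0.2, -3.4]
opening: 0.143
```

carry_out --moves '[{"dx": 0,"dy": 0,"dz": 0.0005,"twist": 0},{"dx": 0,"dy": 0,"dz": 0.001,"twist": 0},{"dx": 0,"dy": 0,"dz": 0.0015,"twist": 0},{"dx": 0,"dy": 0,"dz": 0.002,"twist": 0},{"dx": 0,"dy": 0,"dz": 0.002,"twist": 0}]'

```text
t: 9.2
eef_pos: [615.6, 161.8, 154.6]
tcp_rot: [3.142, -0.0, 3.072]
ft_force: [-0.1, -0.0, -1.5]
opening: 0.144
```

carry_out --moves '[{"dx": 0,"dy": 0,"dz": 0.0005,"twist": 0},{"dx": 0,"dy": 0,"dz": 0.001,"twist": 0},{"dx": 0,"dy": 0,"dz": 0.001,"twist": 0}]'

```text
t: 9.5
eef_pos: [615.6, 161.7, 153.5]
tcp_rot: [3.142, -0.0, 3.072]
ft_force: [0.1, 0.9, -2.1]
opening: 0.142
```

carry_out --moves '[{"dx": 0,"dy": 0,"dz": 0.0005,"twist": 0},{"dx": 0,"dy": 0,"dz": 0.001,"twist": 0},{"dx": 0,"dy": 0,"dz": 0.001,"twist": 0}]'

```text
t: 9.8
eef_pos: [615.6, 161.8, 152.6]
tcp_rot: [3.142, -0.0, 3.072]
ft_force: [0.6, 0.2, -2.5]
opening: 0.145
```

carry_out --moves '[{"dx": 0,"dy": 0,"dz": 0.0005,"twist": 0},{"dx": 0,"dy": 0,"dz": 0.0005,"twist": 0}]'

```text
t: 10.0
eef_pos: [615.7, 161.8, 152.2]
tcp_rot: [3.141, 0.0, 3.072]
ft_force: [-0.8, -0.4, -2.6]
opening: 0.144
```

Run:
```python
from h import *
np.set_printoptions(precision=2,suppress=True)
s=state();R=Rn.from_euler("xyz",s["tcp_rot"]).as_matrix()
print(s["t"],s["eef_pos"],s["ft_force"],s["moment"],s["opening"],s["tau"])
i=camera_info("wrist");p,d=read_camera("wrist");C=cloud("wrist",d,i)
T=(C-s["eef_pos"])@R
m=(T[...,2]>20)&(T[...,2]<60)&(abs(T[...,1])<33)&(T[...,0]>15)&(T[...,0]<60)
q=T[m];print(len(q),np.median(q,axis=0),plane(q)[0])
for k in range(3):print(state()["ft_force"])
```

```text
10.0 [615.71 161.79 152.18] [-0.79 -0.44 -2.56] [ 0.01  0.01 -0.03] 0.14359731892082145 [ -0.02 -65.31 -24.09  -0.     0.11  -0.  ]
5067 [40.99 -0.29 34.28] [-0.    0.   34.36]
[-0.2  -0.41 -1.69]
[-0.2  -0.41 -1.69]
[-0.2  -0.41 -1.69]
```

No touch yet. I'll keep going in 0.5 mm steps.

carry_out --moves '[{"dx": 0,"dy": 0,"dz": 0.0005,"twist": 0},{"dx": 0,"dy": 0,"dz": 0.0005,"twist": 0}]'

```text
t: 10.25
eef_pos: [615.8, 161.8, 151.8]
tcp_rot: [3.141, 0.0, 3.072]
ft_force: [0.2, 0.8, -1.2]
opening: 0.143
```

carry_out --moves '[{"dx": 0,"dy": 0,"dz": 0.0005,"twist": 0},{"dx": 0,"dy": 0,"dz": 0.0005,"twist": 0}]'

```text
t: 10.45
eef_pos: [615.9, 161.8, 151.4]
tcp_rot: [3.141, 0.001, 3.072]
ft_force: [0.6, 0.2, 1.5]
opening: 0.14
```

carry_out --moves '[{"dx": 0,"dy": 0,"dz": 0.0005,"twist": 0},{"dx": 0,"dy": 0,"dz": 0.0005,"twist": 0}]'

```text
t: 10.65
eef_pos: [616.0, 161.8, 151.0]
tcp_rot: [3.141, 0.001, 3.072]
ft_force: [0.7, 1.6, 2.9]
opening: 0.144
```

Contact: the force rose at TCP z ≈ 151.8, where the prediction was about 152. I'll press on carefully, staying under 12 N, to let the bracket give in the grip.

carry_out --moves '[{"dx": 0,"dy": 0,"dz": 0.0005,"twist": 0},{"dx": 0,"dy": 0,"dz": 0.0005,"twist": 0}]'

```text
t: 10.85
eef_pos: [616.1, 161.9, 150.6]
tcp_rot: [3.141, 0.001, 3.072]
ft_force: [2.6, 1.4, 5.1]
opening: 0.144
```

carry_out --moves '[{"dx": 0,"dy": 0,"dz": 0.0005,"twist": 0},{"dx": 0,"dy": 0,"dz": 0.0005,"twist": 0}]'

```text
t: 11.05
eef_pos: [615.8, 161.9, 149.8]
tcp_rot: [3.141, 0.001, 3.072]
ft_force: [2.2, 1.9, 4.4]
opening: 0.147
```

```bash
cat > chk.py <<'E'
from h import *
np.set_printoptions(precision=2,suppress=True)
s=state();R=Rn.from_euler("xyz",s["tcp_rot"]).as_matrix()
print(s["t"],s["eef_pos"],s["ft_force"],s["moment"],s["opening"])
i=camera_info("wrist");p,d=read_camera("wrist");C=cloud("wrist",d,i)
T=(C-s["eef_pos"])@R
m=(T[...,2]>20)&(T[...,2]<60)&(abs(T[...,1])<33)&(T[...,0]>15)&(T[...,0]<60)
q=T[m];c=plane(q)[0];print(len(q),np.median(q,axis=0),c)
print("cmp world tilt of foot (needs nest slope -.23 tool x, +-.21 y)");print(state()["ft_force"])
E
python3 chk.py
```

```text
11.05 [615.83 161.87 149.77] [2.17 1.86 4.4 ] [ 0.24 -0.26 -0.08] 0.14739298160886297
5024 [41.02 -1.52 33.17] [-0.03  0.01 34.27]
cmp world tilt of foot (needs nest slope -.23 tool x, +-.21 y)
[3.03 1.87 4.31]
```

The bracket pivots in the grip at about 7 N, which is what I wanted. Continuing.

carry_out --moves '[{"dx": 0,"dy": 0,"dz": 0.0005,"twist": 0},{"dx": 0,"dy": 0,"dz": 0.001,"twist": 0},{"dx": 0,"dy": 0,"dz": 0.001,"twist": 0}]'

```text
t: 11.4
eef_pos: [615.5, 161.7, 148.5]
tcp_rot: [3.142, -0.0, 3.072]
ft_force: [2.6, 1.8, 3.5]
opening: 0.144
```

carry_out --moves '[{"dx": 0,"dy": 0,"dz": 0.0005,"twist": 0},{"dx": 0,"dy": 0,"dz": 0.001,"twist": 0},{"dx": 0,"dy": 0,"dz": 0.001,"twist": 0}]'

```text
t: 11.7
eef_pos: [615.6, 161.7, 147.5]
tcp_rot: [3.142, -0.0, 3.072]
ft_force: [1.9, 1.0, 3.7]
opening: 0.145
```

```bash
python3 chk.py
```

```text
11.7 [615.57 161.73 147.5 ] [1.89 1.03 3.68] [ 0.25 -0.16 -0.01] 0.14541173264618967
4997 [40.94 -1.58 31.59] [-0.07  0.02 34.32]
cmp world tilt of foot (needs nest slope -.23 tool x, +-.21 y)
[2.66 2.05 4.46]
```

carry_out --moves '[{"dx": 0,"dy": 0,"dz": 0.0005,"twist": 0},{"dx": 0,"dy": 0,"dz": 0.001,"twist": 0},{"dx": 0,"dy": 0,"dz": 0.0015,"twist": 0},{"dx": 0,"dy": 0,"dz": 0.002,"twist": 0},{"dx": 0,"dy": 0,"dz": 0.002,"twist": 0}]'

```text
t: 12.25
eef_pos: [615.3, 161.7, 145.4]
tcp_rot: [-3.141, -0.001, 3.072]
ft_force: [0.7, 1.5, 2.0]
opening: 0.143
```

carry_out --moves '[{"dx": 0,"dy": 0,"dz": 0.0005,"twist": 0},{"dx": 0,"dy": 0,"dz": 0.001,"twist": 0},{"dx": 0,"dy": 0,"dz": 0.0015,"twist": 0},{"dx": 0,"dy": 0,"dz": 0.002,"twist": 0},{"dx": 0,"dy": 0,"dz": 0.002,"twist": 0}]'

```text
t: 12.75
eef_pos: [615.6, 161.8, 143.6]
tcp_rot: [3.142, -0.0, 3.072]
ft_force: [1.6, 1.0, 3.5]
opening: 0.144
```

```bash
python3 chk.py
```

```text
12.75 [615.63 161.77 143.56] [1.55 0.97 3.53] [0.16 0.05 0.01] 0.14444735976955658
4928 [40.65 -2.48 29.07] [-0.13  0.02 34.51]
cmp world tilt of foot (needs nest slope -.23 tool x, +-.21 y)
[2.55 1.84 2.92]
```

carry_out --moves '[{"dx": 0,"dy": 0,"dz": 0.0005,"twist": 0},{"dx": 0,"dy": 0,"dz": 0.001,"twist": 0},{"dx": 0,"dy": 0,"dz": 0.0015,"twist": 0},{"dx": 0,"dy": 0,"dz": 0.002,"twist": 0},{"dx": 0,"dy": 0,"dz": 0.002,"twist": 0}]'

```text
t: 13.3
eef_pos: [615.7, 161.8, 141.6]
tcp_rot: [3.141, -0.0, 3.072]
ft_force: [1.0, 1.0, 3.1]
opening: 0.145
```

carry_out --moves '[{"dx": 0,"dy": 0,"dz": 0.0005,"twist": 0},{"dx": 0,"dy": 0,"dz": 0.001,"twist": 0},{"dx": 0,"dy": 0,"dz": 0.0015,"twist": 0},{"dx": 0,"dy": 0,"dz": 0.002,"twist": 0},{"dx": 0,"dy": 0,"dz": 0.002,"twist": 0}]'

```text
t: 13.8
eef_pos: [615.7, 161.8, 139.6]
tcp_rot: [3.141, 0.0, 3.072]
ft_force: [1.7, 2.7, 4.2]
opening: 0.144
```

```bash
python3 chk.py
```

```text
13.8 [615.69 161.78 139.61] [1.65 2.73 4.21] [ 0.19 -0.12 -0.03] 0.1436621201095721
4859 [40.61 -3.4  26.82] [-0.2   0.03 34.9 ]
cmp world tilt of foot (needs nest slope -.23 tool x, +-.21 y)
[2.27 1.88 3.53]
```

carry_out --moves '[{"dx": 0,"dy": 0,"dz": 0.0005,"twist": 0},{"dx": 0,"dy": 0,"dz": 0.001,"twist": 0},{"dx": 0,"dy": 0,"dz": 0.0015,"twist": 0},{"dx": 0,"dy": 0,"dz": 0.0015,"twist": 0}]'

```text
t: 14.25
eef_pos: [615.8, 161.8, 138.2]
tcp_rot: [3.141, 0.0, 3.072]
ft_force: [2.9, 1.9, 3.8]
opening: 0.143
```

```bash
python3 chk.py
python3 - <<'E'
from h import *
from nest import nest,Rn_,n
np.set_printoptions(precision=2,suppress=True)
# bracket pose estimate: web gripped at tool (0,0); pivot at grip; foot-top plane in tool z = .2x+34.9
s=state();R=Rn.from_euler("xyz",s["tcp_rot"]).as_matrix();th=.22;
bz=np.array([-np.sin(th),0,-np.cos(th)]);bx=np.array([np.cos(th),0,-np.sin(th)]) # tool axes
# foot-top point below the grip; centre is 18mm along bx, 16.5 above the foot top
f=np.array([0,0,34.8]);f=f-bz*0
c=f+18*bx+16.5*bz-bz*0
# foot point under pivot is along bz from the grip: correct along-foot offset
g=np.array([0,0,-5.]);foot=g-bz*((f-g)@(-bz))*1.0
c=foot+18*bx+16.5*bz
print("centre nest",nest(s["eef_pos"]+R@c))
E
```

```text
14.25 [615.77 161.78 138.18] [2.86 1.93 3.82] [ 0.21 -0.33 -0.03] 0.1428270737090333
4795 [40.44 -4.58 25.98] [-0.23  0.03 35.07]
cmp world tilt of foot (needs nest slope -.23 tool x, +-.21 y)
[3.33 1.25 4.17]
centre nest [94.58 89.92 35.01]
```

carry_out --moves '[{"dx": 0,"dy": 0,"dz": 0,"twist": 0},{"dx": 0,"dy": 0,"dz": 0,"twist": 0}]' --grip 0.024

```text
t: 14.5
eef_pos: [615.0, 161.6, 137.5]
tcp_rot: [-3.141, -0.002, 3.072]
ft_force: [0.7, 1.5, -0.1]
opening: 0.234
```

```bash
python3 chk.py
```

```text
14.5 [614.98 161.57 137.5 ] [ 0.69  1.51 -0.12] [ 0.18 -0.16 -0.04] 0.23396415630323814
4973 [43.51 -6.81 30.05] [-0.22  0.23 40.86]
cmp world tilt of foot (needs nest slope -.23 tool x, +-.21 y)
[ 0.23 -0.07 -0.64]
```

The bracket is now flat: its foot slopes are -0.22 and 0.23, against the plate's -0.23 and 0.21. I'll open fully and then lift away.

carry_out --moves '[{"dx": 0,"dy": 0,"dz": 0,"twist": 0},{"dx": 0,"dy": 0,"dz": 0,"twist": 0},{"dx": 0,"dy": 0,"dz": -0.004,"twist": 0},{"dx": 0,"dy": 0,"dz": -0.03,"twist": 0},{"dx": 0,"dy": 0,"dz": -0.07,"twist": 0}]' --grip 0.095

```text
t: 15.05
eef_pos: [614.7, 161.5, 207.2]
tcp_rot: [-3.141, -0.004, 3.072]
ft_force: [-0.3, 0.2, 0.3]
opening: 0.615
```

carry_out --moves '[{"dx": 0,"dy": 0,"dz": -0.01,"twist": 0},{"dx": 0,"dy": 0,"dz": -0.01,"twist": 0},{"dx": 0,"dy": 0,"dz": -0.01,"twist": 0},{"dx": 0,"dy": 0,"dz": -0.01,"twist": 0},{"dx": 0,"dy": 0,"dz": -0.01,"twist": 0}]'

```text
t: 15.55
eef_pos: [615.3, 161.7, 216.9]
tcp_rot: [-3.141, -0.002, 3.072]
ft_force: [-0.4, 0.5, 0.6]
opening: 0.987
```

Run:
```python
from h import *
import pickle
s=state();print(s["t"],s["eef_pos"],s["ft_force"],s["opening"])
i=camera_info("wrist");p,d=read_camera("wrist");pickle.dump((p,d,i),open("w5.pkl","wb"))
C=cloud("wrist",d,i)
import nest
np.set_printoptions(precision=2,suppress=True)
N=(C-nest.corner)@nest.Rn_
m=(N[...,2]>8)&(N[...,2]<16)&(N[...,0]>2)&(N[...,0]<135)&(N[...,1]>2)&(N[...,1]<137);m[250:]=False
q=N[m];print("foot",len(q),cv2.minAreaRect(q[:,:2].astype(np.float32)),np.percentile(q,[1,50,99],axis=0),plane(q))
m=(N[...,2]>52)&(N[...,2]<62)&(N[...,0]<120);m[250:]=False;q=N[m];print("web",len(q),cv2.minAreaRect(q[:,:2].astype(np.float32)))
cv2.imwrite("pics/w5.png",p[:,:,::-1])
```

```text
15.55 [615.29521871 161.66876174 216.87883153] [-0.37659713  0.51309707  0.6447505 ] 0.9868144087224224
foot 2969 ((46.39646911621094, 36.312801361083984), (68.64791107177734, 88.82672882080078), 89.81159210205078) [[ 3.49  2.42  8.68]
 [63.4  49.54 12.04]
 [90.36 70.08 14.84]] (array([-0.  ,  0.  , 12.19]), np.float64(0.4780445809498158), 2439)
web 1675 ((4.139884948730469, -275.19146728515625), (167.61883544921875, 632.6414794921875), 2.221879720687866)
```

View pics/w5.png

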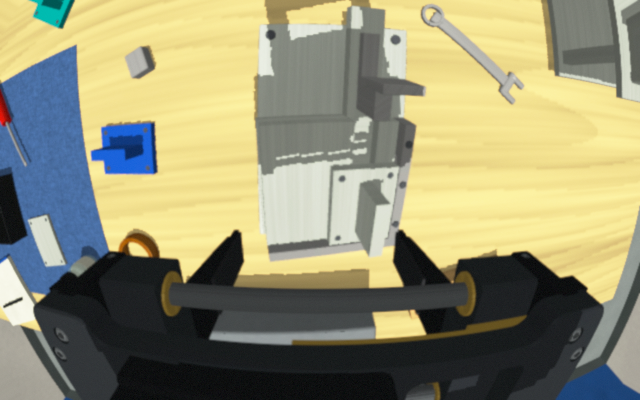

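The bracket is home in the corner: its foot spans x to 90.4 and y to 70.1 in the nest and lies flat. Next is the pusher.

Run:
```python
from h import *
import nest
np.set_printoptions(precision=1,suppress=True)
s=state();R=Rn.from_euler("xyz",s["tcp_rot"]).as_matrix()
for x in(202.5,182.5,128):
    P=nest.world([x,35,49]);T=P+10*R[:,0];print(x,P,"TCP",T,"tool move",R.T@(T-s["eef_pos"]))
print("nest -x in tool",R.T@-nest.X*100)
```

```text
202.5 [494.4 229.7 151.4] TCP [484.5 230.4 151.4] tool move [135.3  59.4  65.9]
182.5 [513.8 227.8 146.8] TCP [503.9 228.5 146.8] tool move [115.8  58.9  70.4]
128 [566.7 222.8 134.5] TCP [556.7 223.5 134.5] tool move [62.7 57.6 82.7]
nest -x in tool [-97.4  -2.4  22.6]
```

carry_out --moves '[{"dx": 0.03,"dy": 0.013,"dz": 0,"twist": 0},{"dx": 0.07,"dy": 0.03,"dz": 0,"twist": 0},{"dx": 0.11,"dy": 0.048,"dz": 0,"twist": 0},{"dx": 0.132,"dy": 0.058,"dz": 0,"twist": 0},{"dx": 0.136,"dy": 0.059,"dz": 0,"twist": 0}]' --grip 0.0

```text
t: 16.1
eef_pos: [482.1, 231.1, 218.1]
tcp_rot: [-3.142, -0.001, 3.074]
ft_force: [0.3, -0.5, 0.5]
opening: 0.635
```

carry_out --moves '[{"dx": 0,"dy": 0,"dz": 0,"twist": 0},{"dx": 0,"dy": 0,"dz": 0,"twist": 0},{"dx": 0,"dy": 0,"dz": 0,"twist": 0},{"dx": 0,"dy": 0,"dz": 0,"twist": 0},{"dx": 0,"dy": 0,"dz": 0,"twist": 0}]'

```text
t: 16.6
eef_pos: [484.5, 229.7, 217.9]
tcp_rot: [-3.142, -0.0, 3.071]
ft_force: [-0.4, -0.7, -0.3]
opening: 0.218
```

carry_out --moves '[{"dx": 0,"dy": 0,"dz": 0,"twist": 0},{"dx": 0,"dy": 0,"dz": 0.015,"twist": 0},{"dx": 0,"dy": 0,"dz": 0.035,"twist": 0},{"dx": 0,"dy": 0,"dz": 0.05,"twist": 0},{"dx": 0,"dy": 0,"dz": 0.055,"twist": 0}]'

```text
t: 17.1
eef_pos: [483.7, 229.9, 161.9]
tcp_rot: [-3.141, -0.002, 3.072]
ft_force: [0.5, -0.7, 0.9]
opening: 0.004
```

carry_out --moves '[{"dx": 0,"dy": 0,"dz": 0.006,"twist": 0},{"dx": 0,"dy": 0,"dz": 0.01,"twist": 0},{"dx": 0,"dy": 0,"dz": 0.01,"twist": 0},{"dx": 0,"dy": 0,"dz": 0.01,"twist": 0}]'

```text
t: 17.5
eef_pos: [484.3, 230.2, 153.5]
tcp_rot: [3.141, 0.001, 3.072]
ft_force: [0.2, -0.2, 0.0]
opening: 0.004
```

Run:
```python
from h import *
s=state();print(s["t"],s["eef_pos"],s["ft_force"],s["opening"])
p,d=read_camera("wrist");cv2.imwrite("pics/w6.png",p[:,:,::-1])
```

```text
17.5 [484.26676135 230.1725939  153.52207234] [ 0.24097229 -0.1953105   0.04946513] 0.00428876663674171
```

View pics/w6.png

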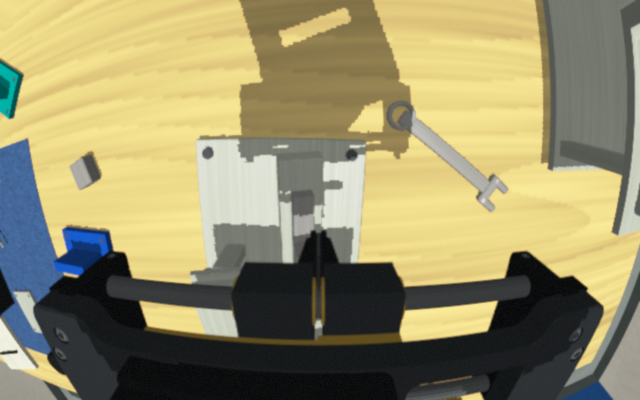

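The shut fingers stand free behind the tab at about (318,240). Sliding along nest -x now.

carry_out --moves '[{"dx": -0.0058,"dy": -0.0001,"dz": 0.0014,"twist": 0},{"dx": -0.0117,"dy": -0.0003,"dz": 0.0027,"twist": 0},{"dx": -0.0175,"dy": -0.0004,"dz": 0.0041,"twist": 0},{"dx": -0.0234,"dy": -0.0006,"dz": 0.0054,"twist": 0},{"dx": -0.0292,"dy": -0.0007,"dz": 0.0068,"twist": 0}]'

```text
t: 18.05
eef_pos: [513.5, 227.3, 146.2]
tcp_rot: [3.142, -0.0, 3.072]
ft_force: [-2.3, 0.0, 2.7]
opening: -0.001
```

carry_out --moves '[{"dx": -0.0058,"dy": -0.0001,"dz": 0.0014,"twist": 0},{"dx": -0.0117,"dy": -0.0003,"dz": 0.0027,"twist": 0},{"dx": -0.0175,"dy": -0.0004,"dz": 0.0041,"twist": 0},{"dx": -0.0234,"dy": -0.0006,"dz": 0.0054,"twist": 0},{"dx": -0.0292,"dy": -0.0007,"dz": 0.0068,"twist": 0}]'

```text
t: 18.55
eef_pos: [542.7, 224.5, 139.4]
tcp_rot: [3.142, 0.0, 3.072]
ft_force: [-1.5, -0.4, 2.6]
opening: 0.002
```

carry_out --moves '[{"dx": -0.002,"dy": 0,"dz": 0.0005,"twist": 0},{"dx": -0.004,"dy": -0.0001,"dz": 0.0009,"twist": 0},{"dx": -0.006,"dy": -0.0001,"dz": 0.0014,"twist": 0},{"dx": -0.0075,"dy": -0.0002,"dz": 0.0017,"twist": 0},{"dx": -0.0078,"dy": -0.0002,"dz": 0.0018,"twist": 0}]'

```text
t: 19.05
eef_pos: [550.1, 223.9, 137.7]
tcp_rot: [3.142, -0.0, 3.072]
ft_force: [-2.0, 0.5, 1.7]
opening: 0.001
```

```bash
cat > f.py <<'E'
from h import *
import nest
np.set_printoptions(precision=2,suppress=True)
s=state();R=Rn.from_euler("xyz",s["tcp_rot"]).as_matrix()
print(s["t"],s["eef_pos"],"F nest",s["ft_force"]@nest.Rn_,"tip nest",nest.nest(s["eef_pos"]-10*R[:,0]))
E
python3 f.py
```

```text
19.05 [550.06 223.88 137.67] F nest [ 2.39 -0.07  1.2 ] tip nest [135.21  35.6   50.53]
```

carry_out --moves '[{"dx": -0.001,"dy": 0,"dz": 0.0002,"twist": 0},{"dx": -0.002,"dy": 0,"dz": 0.0005,"twist": 0},{"dx": -0.003,"dy": 0,"dz": 0.0007,"twist": 0},{"dx": -0.0035,"dy": 0,"dz": 0.0008,"twist": 0}]'

```text
t: 19.45
eef_pos: [553.6, 223.6, 136.9]
tcp_rot: [3.142, -0.0, 3.072]
ft_force: [-2.4, -0.6, 1.6]
opening: 0.004
```

carry_out --moves '[{"dx": -0.0005,"dy": 0,"dz": 0.0001,"twist": 0},{"dx": -0.001,"dy": 0,"dz": 0.0002,"twist": 0}]'

```text
t: 19.65
eef_pos: [554.5, 223.5, 136.7]
tcp_rot: [-3.142, -0.0, 3.072]
ft_force: [-3.1, -0.7, 1.4]
opening: 0.006
```

carry_out --moves '[{"dx": -0.0005,"dy": 0,"dz": 0.0001,"twist": 0},{"dx": -0.001,"dy": 0,"dz": 0.0002,"twist": 0}]'

```text
t: 19.85
eef_pos: [555.5, 223.4, 136.5]
tcp_rot: [-3.142, -0.0, 3.072]
ft_force: [-2.7, -0.3, 1.2]
opening: 0.007
```

```bash
python3 f.py
```

```text
19.85 [555.5  223.44 136.48] F nest [2.86 0.62 0.42] tip nest [129.61  35.55  50.62]
```

carry_out --moves '[{"dx": -0.0004,"dy": 0,"dz": 0.0001,"twist": 0},{"dx": -0.0004,"dy": 0,"dz": 0.0001,"twist": 0}]'

```text
t: 20.05
eef_pos: [555.9, 223.4, 136.4]
tcp_rot: [3.142, -0.0, 3.072]
ft_force: [-2.4, -1.6, 0.5]
opening: 0.001
```

carry_out --moves '[{"dx": -0.0004,"dy": 0,"dz": 0.0001,"twist": 0},{"dx": -0.0004,"dy": 0,"dz": 0.0001,"twist": 0}]'

```text
t: 20.25
eef_pos: [556.0, 223.4, 136.3]
tcp_rot: [-3.141, -0.001, 3.072]
ft_force: [-5.4, -0.4, 2.6]
opening: 0.003
```

carry_out --moves '[{"dx": -0.0004,"dy": 0,"dz": 0.0001,"twist": 0},{"dx": -0.0004,"dy": 0,"dz": 0.0001,"twist": 0}]'

```text
t: 20.45
eef_pos: [556.1, 223.4, 136.3]
tcp_rot: [-3.141, -0.001, 3.072]
ft_force: [-5.9, -1.1, 4.1]
opening: 0.003
```

```bash
python3 f.py
```

```text
20.45 [556.07 223.39 136.28] F nest [6.56 2.18 2.27] tip nest [129.01  35.52  50.55]
```

It bears now: 6.6 N along x, of which about 3 N is drag. I'll go up to about 11 N in small steps.

carry_out --moves '[{"dx": -0.0004,"dy": 0,"dz": 0.0001,"twist": 0},{"dx": -0.0004,"dy": 0,"dz": 0.0001,"twist": 0}]'

```text
t: 20.65
eef_pos: [556.2, 223.4, 136.3]
tcp_rot: [-3.141, -0.002, 3.072]
ft_force: [-7.8, -1.1, 6.8]
opening: 0.002
```

carry_out --moves '[{"dx": -0.0004,"dy": 0,"dz": 0.0001,"twist": 0},{"dx": -0.0004,"dy": 0,"dz": 0.0001,"twist": 0}]'

```text
t: 20.85
eef_pos: [556.3, 223.4, 136.2]
tcp_rot: [-3.141, -0.003, 3.072]
ft_force: [-10.2, -1.4, 7.6]
opening: 0.0
```

```bash
python3 f.py
```

```text
20.85 [556.27 223.38 136.2 ] F nest [11.45  3.4   4.46] tip nest [128.8   35.5   50.51]
```

About 8.5 N on the bracket. I'll hold, then back off along nest +x and rise.

carry_out --moves '[{"dx": 0,"dy": 0,"dz": 0,"twist": 0},{"dx": 0,"dy": 0,"dz": 0,"twist": 0},{"dx": 0,"dy": 0,"dz": 0,"twist": 0},{"dx": 0,"dy": 0,"dz": 0,"twist": 0},{"dx": 0,"dy": 0,"dz": 0,"twist": 0}]'

```text
t: 21.35
eef_pos: [556.3, 223.4, 136.2]
tcp_rot: [-3.141, -0.003, 3.072]
ft_force: [-9.8, -1.7, 7.8]
opening: 0.007
```

carry_out --moves '[{"dx": 0.001,"dy": 0,"dz": -0.0002,"twist": 0},{"dx": 0.003,"dy": 0,"dz": -0.0007,"twist": 0},{"dx": 0.01,"dy": 0,"dz": -0.0023,"twist": 0},{"dx": 0.025,"dy": 0,"dz": -0.01,"twist": 0},{"dx": 0.04,"dy": 0,"dz": -0.03,"twist": 0}]'

```text
t: 21.85
eef_pos: [515.9, 226.0, 165.4]
tcp_rot: [-3.141, -0.002, 3.072]
ft_force: [0.6, 0.3, 0.6]
opening: 0.007
```

carry_out --moves '[{"dx": 0,"dy": 0,"dz": -0.04,"twist": 0},{"dx": -0.03,"dy": 0,"dz": -0.08,"twist": 0},{"dx": -0.08,"dy": -0.02,"dz": -0.08,"twist": 0},{"dx": -0.12,"dy": -0.04,"dz": -0.08,"twist": 0},{"dx": -0.13,"dy": -0.05,"dz": -0.08,"twist": 0}]'

```text
t: 22.35
eef_pos: [646.0, 165.4, 246.2]
tcp_rot: [3.142, 0.002, 3.07]
ft_force: [-1.9, 0.9, -0.7]
opening: 0.004
```

carry_out --moves '[{"dx": 0,"dy": 0,"dz": 0,"twist": 0},{"dx": 0,"dy": 0,"dz": 0,"twist": 0},{"dx": 0,"dy": 0,"dz": 0,"twist": 0}]'

```text
t: 22.65
eef_pos: [642.5, 168.3, 246.5]
tcp_rot: [3.141, -0.0, 3.073]
ft_force: [0.3, -0.4, -0.1]
opening: 0.007
```

Run:
```python
from h import *
import nest
np.set_printoptions(precision=2,suppress=True)
s=state();print(s["t"],s["eef_pos"],s["ft_force"])
i=camera_info("wrist");p,d=read_camera("wrist");C=cloud("wrist",d,i);N=(C-nest.corner)@nest.Rn_
m=(N[...,2]>8)&(N[...,2]<16)&(N[...,0]>2)&(N[...,0]<100)&(N[...,1]>2)&(N[...,1]<100);m[250:]=False
q=N[m];print("foot",len(q),cv2.minAreaRect(q[:,:2].astype(np.float32)),np.percentile(q,[1,99],axis=0),plane(q)[0])
m=(N[...,2]>62)&(N[...,2]<74)&(N[...,0]>90)&(N[...,0]<200)&(N[...,1]>15)&(N[...,1]<55);m[250:]=False
q=N[m];print("tab top",len(q),np.percentile(q,[2,50,98],axis=0) if len(q) else 0)
cv2.imwrite("pics/w7.png",p[:,:,::-1])
```

```text
22.65 [642.5  168.29 246.5 ] [ 0.26 -0.37 -0.08]
foot 2710 ((50.692298889160156, 36.24860382080078), (68.3892593383789, 97.31063842773438), 89.99361419677734) [[ 3.2   2.61  9.09]
 [90.41 70.17 14.59]] [-0.    0.   12.01]
tab top 419 [[120.54  17.66  62.4 ]
 [125.09  36.81  68.55]
 [128.38  52.59  69.95]]
```

View pics/w7.png

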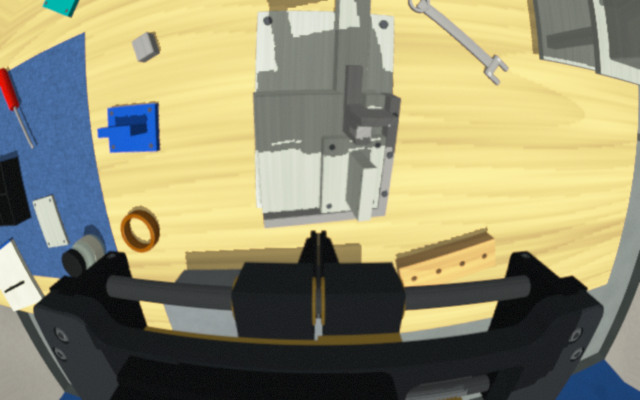

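The bracket is home (foot to x 90.4, y 70.2 and flat). The tab's rear is at x ≈ 128.4, so the jaw bears on the bracket's end. The other things look undisturbed and the robot is clear, so I'm handing in.

```bash
python3 -c "
from cell import *
print(job_done())"
```

```text
the job is handed in; nothing more can be done
None
```

The job is done and handed in at about 22.7 s of the 72 s allowed; `job_done()` reports no verdict.

**What I did**
- **Placing:** I gripped the bracket by the top of its web and set it on the plate, pressing with at most about 8 N. The tool cannot tilt, so I let the bracket turn in the grip until its foot matched the plate's slope along nest x.
- **Release:** Opening the fingers slightly let it settle flat, with foot slopes of about 0.22 and 0.23 against the plate's 0.23 and 0.21. At that point its centre was about 90 mm along each nest axis. I then opened fully and lifted, and it slid into the corner.
- **Pressing:** I pushed the tab with about 11.5 N and held it for 0.5 s. With roughly 3 N of drag, that puts about 8.5 N on the bracket. Then I backed off, leaving the pusher against it.

**Last checks**
- **Bracket:** The foot reaches 90.4 mm along nest x and 70.2 mm along y, so it is within about 0.5 mm of home. It lies flat, with no measurable slope relative to the plate.
- **Pusher:** The tab's rear face is at about 128.4 mm, against 128 mm expected, so the pusher is at about 0.0596.
- **Robot:** The wrist force is about 0 N and the arm is clear of everything.
- **Disagreement:** The last fitted foot rectangle came out 97 mm long instead of 90, probably because it included jaw pixels just past the bracket's end. The fit before pushing gave 88.8 × 68.6 mm, square to the fences.
- **Not measured:** I judged that the other things on the bench had not moved from the last picture only.

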